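# Show the solder side of a power board to the inspection camera

### The arm

A 7-joint arm with a two-finger parallel gripper is mounted at the origin on the work surface. World frame = base frame: x ahead of the robot, y to its left, z up, the work surface at z = 0. Lengths are in m, angles in rad, forces in N, time in s.
With the tool pointing down it reaches from about 0.425 to 0.975 m from the base axis. Payload 16.7 kg.
Tool frame: the origin (TCP) lies midway between the tips of the shut fingers; the grasp point (between the pads) lies 19 mm behind it; z points along the fingers, y is the line along which they close (so a half turn about z gives the same grasp; the last joint's range is limited). The gripper opens to 85 mm and grips with 20 to 120 N. Pads are 22 mm wide; open, the fingers measure 114 mm over their backs; the gripper's body (76 mm by 85 mm) begins 54 mm behind the grasp point. The pads swing forward as they close: fully open they stand 13 mm farther back than shut.
Start: joints at [1.135, 0.426, 0.074, 1.606, -0.034, 1.111, -0.067], TCP at [0.19, -0.648, 0.231] pointing down, gripper open.
Joint ranges: [-2.85, 2.85], [-0.5, 2.14], [-1.23, 1.37], [0.21, 2.46], [-1.02, 4.16], [0.16, 2.05], [-2.73, 2.73]. Speed limits (rad/s): [1.89, 1.89, 2.39, 2.39, 3.01, 3.01, 3.01].

### API

Orientations are given as a unit quaternion [x, y, z, w].
In Python, from workcell import arm gives the robot as it stands.
- The arm moves only by the tool drive_tool, never from a script. Its argument "increments" is text: rows parted by semicolons, each of 5 numbers parted by spaces: the finger opening in m, from 0 to 0.0854, then the shift along the world's x, y, z in m, then the turn about the world's z in degrees. A call has 1 to 12 rows; each row shifts and turns the commanded pose from where the row before left it; what a row does not reach is not made up. A row lasts 1/10 s, in which the tool goes at most 50 mm and 8.59 degrees, less where a joint would pass 70% of its speed; a pose out of reach is approached as far as the arm can. A call is refused whole if a number of a shift passes 0.05 or a number of a turn 8.59, either way. A call with a gripper value outside its range is refused whole. The fingers move at their own pace and stop on an object; "squeeze" is the grip in N (left out, the last holds). Time passes only in rows, so rows that do not move let the fingers close. It gives the time, the measured TCP pose, the force, the opening and the grip force at its end, in the units of the state.
- arm.state(): the state, without advancing time (a new reading comes with each control period).
- arm.snapshot(name): name is "scene" or "top" or "wrist"; returns a dict with "pixels" (420x560x3 uint8, blue, green, red), "fx", "fy", "cx", "cy" (pixels), "D" ([k1, k2, p1, p2, k3] as OpenCV has them; the pictures are not rectified), "R" (3x3) and "t" (3): a world point X has camera coordinates R X + t. Camera axes: x right, y down, z forward; pixel columns grow to the right and rows downward; lengths in m; the calibration is good to about 2 mm. A picture is of the moment at which its call begins. There is no depth.
- arm.job_done(): hands the job in; it is judged then, once.
The state is a dict: "t": time; "qpos": joint angles; "qd": joint speeds; "tau": joint torques, N m; "eef_pos": TCP position; "tcp_rot": TCP orientation; "force": force on the tool from outside, world axes, zero at the start; "moment": the same for the moment, N m; "finger_gap": finger opening in m; "grip_force": force on a finger pad.
Only numpy, scipy, OpenCV 4.12 (cv2) and the standard library are available. Lean on these libraries where they do the work, as an engineer would, in place of code of your own. Each camera call takes 0.05 s, during which the arm holds its last target. There are 200 camera calls.

### The job

Take the board with the finned heat sink out of the two-bay board holder, sliding it along its rails from under the overhanging lips to the open end, and then hold it up in front of the inspection camera: its underside square to the lens and facing it, 100 mm from the lens and centred on it, the board's long side running across the camera level with the table. The program finishes while the gripper is still holding the board there, still, touching neither holder nor camera; do not touch the camera with the board or the arm, and leave the other board and everything else on the bench where they are.

Things in the scene. Friction and masses are not known exactly. Their poses are not given: they have to be found in the camera images.
- board: the board to present: green circuit board 90 mm (its x, long side) x 60 (y) x 3 thick, 0.11 to 0.23 kg, with a finned aluminium heat sink in its centre and low connectors (to 9 mm above the underside, 28 mm or more from the centre) at both short ends. Origin: centre of the underside; z: up through the heat sink. Starts level in a bay, x along the holder's x, underside 10 mm above the table
- sink_top (a point): centre of the heat sink's top face, 35 mm above the board's underside along its z. The heat sink is a stiff block, 40 mm along the board's x, 30 mm along its y, 32 mm high, to be gripped on either pair of sides
- cap_board: the other board, to be left in its bay: green, 90 x 60 x 3 mm, with four black round capacitors (to 30 mm above its underside) and a copper coil instead of a heat sink; origin at the centre of its underside
- holder: fixed board holder: aluminium base 180 mm (x) x 160 (y) x 10 high on the table; origin under the base's centre, z up. Two bays run along x side by side, centre lines at y = +40 and -40 mm, each 64 mm wide between dark steel side rails (x = 0 to 85 mm). The boards' centres start at x = 28 to 38 mm. The +x end has a stop (x = 85 mm); the -x half and end are open
- lips (a point): point of the holder at x = 15, y = 0, z = 20 mm: front end of the lips' top, in the middle. Flat lips on the rails overhang each bay by 8 mm from both sides over holder x = 15 to 85 mm; undersides 16 mm, tops 20 mm above the table. A board must slide 70 to 80 mm towards the holder's -x before it can be lifted
- camera: fixed stand of the inspection camera: dark foot 90 mm wide, 12 high, reaching 35 mm to its -x and 75 mm to its +x side, with two upright cheeks that carry the head; origin on the table straight below the lens centre, z up; the lens leans to its -x side. Nothing of it is higher than 115 mm
- camera_head: camera head: black box 44 x 60 x 50 mm with a round lens barrel 42 mm across. Origin: centre of the lens front, 100 mm above the table. z: lens axis, pointing out of the lens, up, leaning 30 degrees from vertical to the stand's -x side (towards the robot at stand yaw 0; yaw varies within 0.4 rad). y: horizontal, across the camera
- focus (a point): empty point 100 mm out from the lens front along the lens axis: the centre of the board's underside belongs here, with the board's z along the camera head's z (heat sink away from the lens) and the board's long side (x) along the head's y, either way round
- screwdriver: bystander: red-handled screwdriver 160 mm long lying on the mat between holder and camera
- flux_jar: bystander: small jar, 38 mm diameter, 42 mm high, upright, between holder and camera; origin under its centre
- tape: bystander: roll of tape lying flat, 90 mm outside diameter, 18 mm high; origin under its centre
- spray1: bystander: spray can, 60 mm diameter, 185 mm high, upright at the left (+y) side of the table; origin under its centre
- spray2: bystander: second spray can, 60 mm diameter, 185 mm high, beside the first; origin under its centre
- brush: bystander: brush 170 mm long lying at the left side of the table
- phone: bystander: black phone 150 x 72 x 9 mm lying at the right side of the table; origin under its centre
Mind the look-alikes: they are no part of the job. What is shaped like the board but red is not meant.

How it is judged:
On the way, in this order (a step that is already met when the one before it is completed fails the run):
1. the board is drawn at least 40 mm along its rails, still low in the holder (x of board in the frame of holder below -0.012 m and z of board in the frame of holder below 0.025 m), for 0.02 s.
2. the board is lifted clear of the holder (height (world z) of board above 0.07 m and contact force between board and holder below 0.05 N and contact force between the fingers and board above 1 N), for 0.1 s.
At the end, for the whole second after the job is handed in: Gripper holding the heat-sink board still in the air, touching no holder or camera; underside to the lens, 85-115 mm from it, within 15 mm of its axis, square within 10 degrees, long side level across the camera within 10 degrees; other board moved < 20 mm, bystanders < 30 mm (contact force between the fingers and board above 1 N and contact force between board and holder below 0.05 N and contact force between board and camera below 0.05 N and height (world z) of board above 0.14 m and linear speed of board below 0.02 m/s and angular speed of board below 0.15 rad/s and x of board in the frame of camera_head between -0.015 and 0.015 m and y of board in the frame of camera_head between -0.015 and 0.015 m and z of board in the frame of camera_head between 0.085 and 0.115 m and z of sink_top in the frame of camera_head above 0.115 m and angle between the z axis of board and the z axis of camera_head, either way round below 0.17 rad and angle between the x axis of board and the y axis of camera_head, either way round below 0.17 rad and distance of cap_board from where it was at the start of the episode below 0.02 m and distance of each of screwdriver, flux_jar, tape, spray1, spray2, brush, phone from where it was at the start of the episode below 0.03 m); the arm keeps its last pose, push and grip.
It fails at once if the other board is dragged or lifted more than 20 mm from its place (distance of cap_board from where it was at the start of the episode above 0.02 m).
It fails at once if the board or the robot bumps the camera (contact force between any of board, the arm, the fingers and camera above 1 N).
It fails at once if a bystander is moved more than 30 mm (distance of any of screwdriver, flux_jar, tape, spray1, spray2, brush, phone from where it was at the start of the episode above 0.03 m).
It also fails if it takes over 42 s, if anything falls off the work surface, if the arm or the gripper's body presses on something with over 40 N, if the wrist force passes 120 N, or if a joint passes its speed limit or range.

## Working session

There is one attempt and no reset: what is moved stays moved. The work goes in short steps, Python scripts to look and compute and a tool call to move; the robot and the scene stay as the last step left them, time stands still between calls to the robot, and variables do not carry over. Pictures are saved under pics/ and viewed, at most 10 in all, crops included, and the job is handed in when it is done.

Besides the shell and the picture viewer there is one more tool, called as a command line: name --argument value ..., lists and objects as JSON in quotes. drive_tool: Moves the arm, as the interface text tells. Its arguments: {"type":"object","properties":{"increments":{"type":"string"},"squeeze":{"type":"number"}},"required":["increments"]}

```bash
mkdir -p pics; cat > h.py <<'E'
import numpy as np, cv2
from workcell import arm
def snap(n,f):
    s=arm.snapshot(n); cv2.imwrite('pics/'+f,np.asarray(s['pixels'])); np.save('pics/'+f[:-4]+'.npy',s,allow_pickle=True); return s
def K(s): return np.array([[s['fx'],0,s['cx']],[0,s['fy'],s['cy']],[0,0,1.]])
def proj(s,P):
    return cv2.projectPoints(np.array(P,float).reshape(-1,3),cv2.Rodrigues(np.array(s['R']))[0],np.array(s['t'],float),K(s),np.array(s['D'],float))[0].reshape(-1,2)
def back(s,uv,z):
    R=np.array(s['R']);t=np.array(s['t']).ravel()
    n=cv2.undistortPoints(np.array(uv,float).reshape(-1,1,2),K(s),np.array(s['D'],float)).reshape(-1,2)
    d=np.c_[n,np.ones(len(n))]@R; c=-R.T@t
    return c+d*((np.broadcast_to(z,len(n))-c[2])/d[:,2])[:,None]
def load(f): return np.load('pics/'+f+'.npy',allow_pickle=True).item()
E
python3 - <<'E'
from h import *
print({k:np.round(v,3) for k,v in arm.state().items()})
for n in('scene','top'):
    s=snap(n,n+'0.png'); print(n,np.round(-np.array(s['R']).T@np.array(s['t']).ravel(),3),s['fx'])
E
```

```text
{'t': np.float64(0.0), 'qpos': array([ 1.135,  0.427,  0.074,  1.607, -0.034,  1.111, -0.067]), 'qd': array([ 0.001,  0.001,  0.002,  0.001,  0.002,  0.   , -0.   ]), 'tau': array([ 2.0000e-03, -9.4983e+01,  3.7620e+00, -4.6354e+01,  1.9000e-02,
        1.0000e-02, -0.0000e+00]), 'eef_pos': array([ 0.19 , -0.647,  0.231]), 'tcp_rot': array([ 0.99 ,  0.142, -0.   , -0.001]), 'force': array([0.79 , 0.239, 0.174]), 'moment': array([-0.051, -0.015,  0.01 ]), 'grip_force': np.float64(0.0), 'finger_gap': np.float64(0.086)}
scene [0.988 0.8   1.001] 444.7682226777152
top [0.218 0.031 1.537] 422.1815841369909
```

View pics/scene0.png

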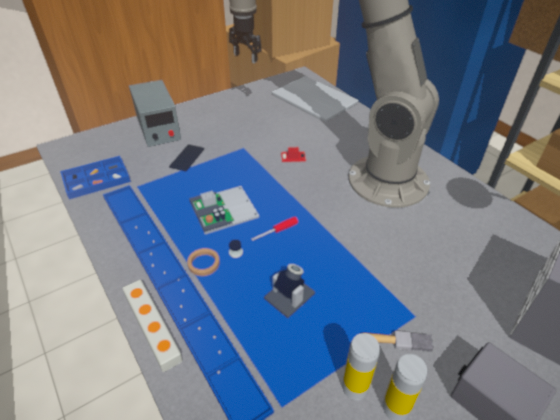

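View pics/top0.png

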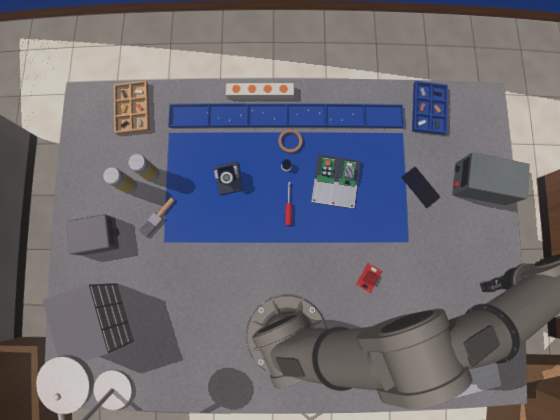

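Top view: holder about px (336,182), its open end towards the robot. The heat-sink board is in the right bay (349,170), the capacitor board at (326,168), the camera stand at (228,178). I'll enlarge these.

```bash
python3 - <<'E'
from h import *
s=load('top0');p=np.asarray(s['pixels'])
a=cv2.resize(p[145:215,300:370],None,fx=8,fy=8,interpolation=cv2.INTER_CUBIC)
cv2.imwrite('pics/c1.png',a)
s=load('scene0');p=np.asarray(s['pixels'])
a=cv2.resize(p[180:320,180:320],None,fx=4.2,fy=4.2,interpolation=cv2.INTER_CUBIC)
cv2.imwrite('pics/c2.png',a)
E
```

```text
(no output)
```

View pics/c1.png

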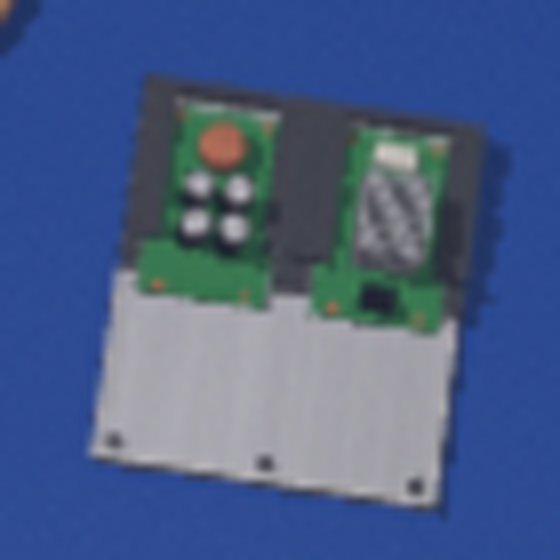

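View pics/c2.png

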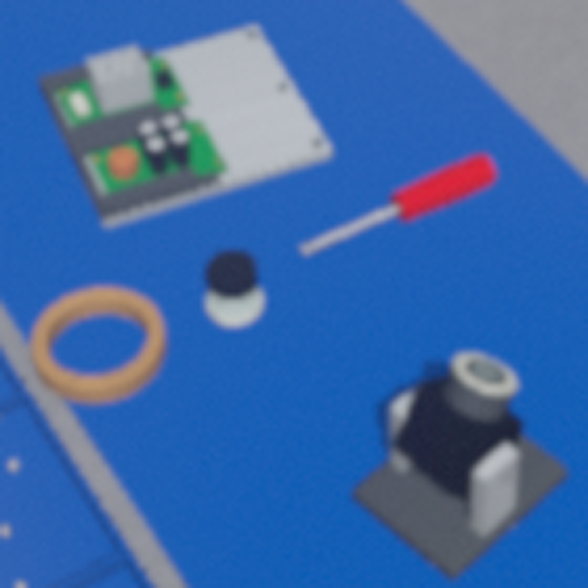

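```bash
python3 - <<'E'
from h import *
s=load('top0');q=load('scene0')
c=np.array([[95,455],[438,507],[148,75],[487,125],[397,222]])/8+[300-.44,145-.44]
P=back(s,c,[.01,.01,.02,.02,.045]);print(P.round(4))
yaw=np.arctan2(*( (P[0]-P[1])[:2]*[-1,1])); yaw=np.arctan2(-(P[0]-P[1])[0],(P[0]-P[1])[1])
y2=np.arctan2(-(P[2]-P[3])[0],(P[2]-P[3])[1]);print(yaw,y2,np.linalg.norm(P[0]-P[1]),np.linalg.norm(P[2]-P[3]))
yaw=(yaw+y2)/2;c_,s_=np.cos(yaw),np.sin(yaw);R=np.array([[c_,-s_],[s_,c_]])
m=(P[0]+P[1])[:2]/2+R@[.09,0]; m2=(P[2]+P[3])[:2]/2-R@[.088,0];print('holder',yaw,m,m2)
h=(m+m2)/2;print('sink in holder',R.T@(P[4][:2]-h))
# scene check: sink top corners
pc=np.array([[100,60]]);
# board near edge in top: crop
b=np.array([[312,308],[441,330]])/8+[299.56,144.56];B=back(s,b,.013)[:,:2];print('board front',(B-h)@R)
# lens by triangulation
def ray(s,uv):
    a=back(s,[uv],.1)[0];b=back(s,[uv],.2)[0];return a,(b-a)/np.linalg.norm(b-a)
def tri(u1,u2):
    A=0;v=0
    for a,d in(ray(s,u1),ray(q,u2)):
        M=np.eye(3)-np.outer(d,d);A=A+M;v=v+M@a
    return np.linalg.solve(A,v)
print('lens',tri((227,178),(180+486/4.2,180+374/4.2)))
for uv in [(227,178)]: print(back(s,[uv],.1))
# scene: sink top face quad centre crop
print('sink tri',tri(c[4],(180+115/4.2,180+57/4.2)))
f=np.array([[352,494],[455,577],[568,472]])/4.2+180
F=back(q,f,.012);print('foot',F)
T=np.asarray(s['pixels']);cv2.imwrite('pics/c3.png',np.hstack([cv2.resize(T[150:206,200:256],None,fx=10,fy=10,interpolation=cv2.INTER_CUBIC)]))
E
```

```text
[[ 0.4793 -0.0939  0.01  ]
 [ 0.4551 -0.2516  0.01  ]
 [ 0.6571 -0.1204  0.02  ]
 [ 0.6336 -0.2784  0.02  ]
 [ 0.5809 -0.2304  0.045 ]]
-0.1525990191568414 -0.1474943405929374 0.15950573647634225 0.15977757833285144
holder -0.1500466798748894 [ 0.55619588 -0.18619207] [ 0.55833164 -0.18626161]
sink in holder [ 0.02999381 -0.04009346]
board front [[-0.0080535  -0.01026641]
 [-0.00930101 -0.07088866]]
lens [0.5477497  0.20837253 0.09358995]
[[0.547      0.20695022 0.1       ]]
sink tri [ 0.5828594  -0.23177342  0.04710396]
foot [[0.63399497 0.18846495 0.012     ]
 [0.61366095 0.27501675 0.012     ]
 [0.50935063 0.25085685 0.012     ]]
```

View pics/c3.png

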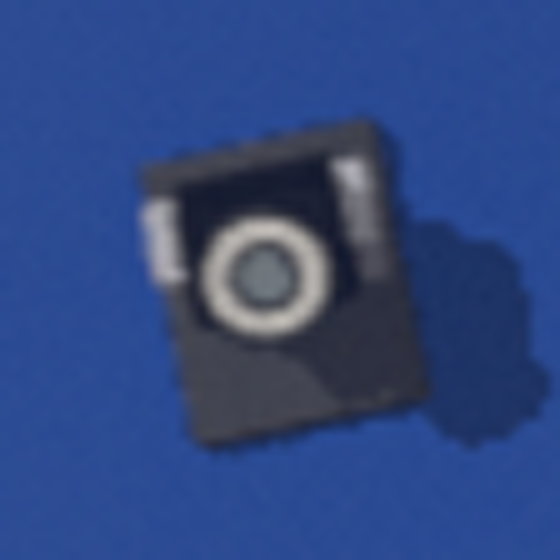

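drive_tool --increments "0.085 0.0325 0.0345 0 5.4; 0.085 0.0325 0.0345 0 5.4; 0.085 0.0325 0.0345 0 5.4; 0.085 0.0325 0.0345 0 5.4; 0.085 0.0325 0.0345 0 5.4; 0.085 0.0325 0.0345 0 5.4; 0.085 0.0325 0.0345 0 5.4; 0.085 0.0325 0.0345 0 5.4; 0.085 0.0325 0.0345 0 5.4; 0.085 0.0325 0.0345 -0.01 5.4; 0.085 0.0325 0.0345 -0.02 5.4; 0.085 0.0325 0.0345 -0.03 5.4" --squeeze 40

```text
t: 1.3
eef_pos: [0.5776, -0.2366, 0.1754]
tcp_rot: [0.758, 0.652, 0.001, 0.001]
force: [0.3, -1.3, 0.0]
finger_gap: 0.0851
grip_force: 0.0
```

drive_tool --increments "0.085 0 0 0 0; 0.085 0 0 0 0; 0.085 0 0 0 0"

```text
t: 1.6
eef_pos: [0.5753, -0.2394, 0.1753]
tcp_rot: [0.76, 0.65, -0.0, 0.0]
force: [0.3, -0.3, -0.6]
finger_gap: 0.085
grip_force: 0.0
```

```bash
python3 - <<'E'
from h import *
from scipy.optimize import least_squares
st=arm.state();x,y,_,_=st['tcp_rot'];print(st['t'],st['eef_pos'],st['tcp_rot'],2*np.arctan2(y,x),st['qpos'])
w=snap('wrist','w1.png')
s=load('top0');q=load('scene0')
o=np.array([199.55,149.55])
F=[(75,45),(75,-45),(-35,-45),(-35,45)]
top=np.array([[140,170],[378,120],[430,395],[200,445]])/10+o
lt=np.array([267,276])/10+o
sc=np.array([[455,577],[352,494],[568,472]])/4.2+179.6
ls=np.array([486,374])/4.2+179.6
def pts(v):
    c,d=np.cos(v[2]),np.sin(v[2]);R=np.array([[c,-d],[d,c]])
    return np.array([[*(R@[a/1e3,b/1e3]+v[:2]),.012] for a,b in F]),np.array([[*v[:2],.1]])
def res(v,full=False):
    f,l=pts(v)
    r=[proj(s,f)-top,proj(s,l)-lt,proj(q,f[[0,1,3]])-sc,proj(q,l)-ls]
    return np.vstack(r) if full else np.vstack(r).ravel()
r=least_squares(res,[.55,.21,.22],loss='soft_l1');print(r.x,res(r.x,1).round(1).tolist())
# predicted sink top corners in wrist
E
```

```text
1.6 [ 0.57532306 -0.23941295  0.17528133] [ 7.60020374e-01  6.49899175e-01 -2.91481658e-04  9.27052516e-05] 1.4149036163134825 [ 0.55361264  0.41733696 -0.33928995  1.76267771  0.16285033  0.98921897
 -0.00442324]
[0.55020205 0.2109666  0.22449054] [[-0.7, -0.6], [-0.9, -0.9], [0.0, -0.2], [-0.8, 0.2], [-0.4, -0.0], [-0.2, -0.6], [-0.3, -0.9], [0.5, -1.1], [-0.1, -0.2]]
```

View pics/w1.png

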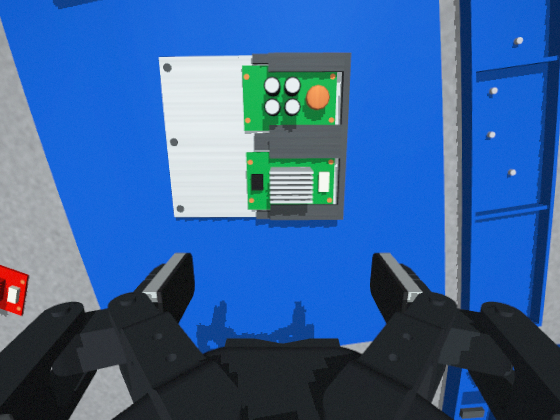

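Wrist view: heat-sink top around px (291,184), holder base corners at (159,57) and (174,217), the far lip corners at (350,54) and (343,219).

```bash
python3 - <<'E'
from h import *
w=load('w1');print(-np.array(w['R']).T@np.array(w['t']).ravel())
P=back(w,[(159,57),(174,217),(350,54),(343,219),(291,183)],[.01,.01,.02,.02,.045]);print(P.round(4))
d=P[0]-P[1];e=P[2]-P[3];print(np.arctan2(-d[0],d[1]),np.arctan2(-e[0],e[1]),np.linalg.norm(d),np.linalg.norm(e))
p=np.asarray(w['pixels'])[140:230,230:360]
g=cv2.resize(p,None,fx=6,fy=6,interpolation=cv2.INTER_CUBIC);cv2.imwrite('pics/c4.png',g)
E
```

```text
[ 0.58531342 -0.17315017  0.31760942]
[[ 0.4797 -0.0921  0.01  ]
 [ 0.455  -0.2491  0.01  ]
 [ 0.6565 -0.1201  0.02  ]
 [ 0.6335 -0.2763  0.02  ]
 [ 0.5855 -0.2253  0.045 ]]
-0.156084736852754 -0.14594197529796782 0.15894707922446294 0.15791563917442034
```

View pics/c4.png

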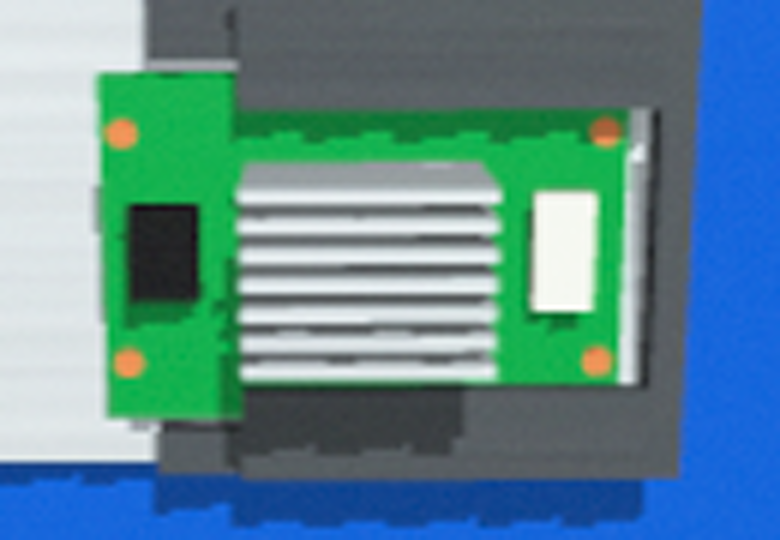

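drive_tool --increments "0.085 0.009 0.010 -0.03 0.3; 0.085 0 0 -0.035 0; 0.085 0 0 -0.03 0; 0.085 0 0 -0.025 0; 0.085 0 0 -0.015 0; 0.085 0 0 0 0; 0.085 0 0 0 0"

```text
t: 2.35
eef_pos: [0.5852, -0.229, 0.0412]
tcp_rot: [0.758, 0.652, 0.0, 0.0]
force: [0.2, -0.3, 0.3]
finger_gap: 0.0847
grip_force: 0.0
```

```bash
python3 - <<'E'
from h import *
w=snap('wrist','w2.png')
E
```

```text
(no output)
```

View pics/w2.png

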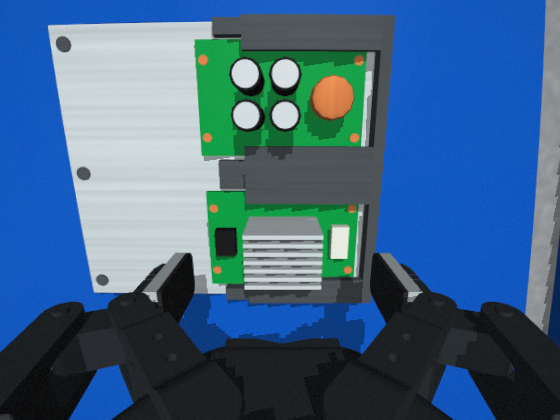

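Fingers straddle the sink (px 243–323, midway 283 vs finger middle 282). Going down and closing.

drive_tool --increments "0.085 0 0 -0.013 0; 0.085 0 0 -0.01 0; 0.06 0 0 0 0; 0.03 0 0 0 0; 0.03 0 0 0 0; 0.03 0 0 0 0; 0.03 0 0 0 0" --squeeze 40

```text
t: 3.1
eef_pos: [0.5851, -0.2284, 0.0176]
tcp_rot: [0.758, 0.653, 0.0, 0.0]
force: [-0.4, 0.7, 3.8]
finger_gap: 0.0393
grip_force: 41.1
```

drive_tool --increments "0.03 -0.004 0.0006 0 0; 0.03 -0.0085 0.0013 0 0; 0.03 -0.0085 0.0013 0 0; 0.03 -0.0085 0.0013 0 0; 0.03 -0.0085 0.0013 0 0; 0.03 -0.0085 0.0013 0 0; 0.03 -0.0085 0.0013 0 0; 0.03 -0.0085 0.0013 0 0; 0.03 -0.0085 0.0013 0 0; 0.03 -0.0085 0.0013 0 0; 0.03 -0.0085 0.0013 0 0; 0.03 0 0 0 0"

```text
t: 4.3
eef_pos: [0.4943, -0.2146, 0.0175]
tcp_rot: [0.758, 0.652, -0.0, -0.0]
force: [-4.2, 1.9, 13.0]
finger_gap: 0.0395
grip_force: 42.3
```

drive_tool --increments "0.03 0 0 0.01 0; 0.03 0 0 0.025 0; 0.03 0 0 0.025 0; 0.03 0 0 0.02 0; 0.03 0 0 0 0; 0.03 0 0 0 0"

```text
t: 4.9
eef_pos: [0.4952, -0.2148, 0.0972]
tcp_rot: [0.758, 0.652, -0.0, 0.0]
force: [-0.4, 0.4, -2.5]
finger_gap: 0.0395
grip_force: 40.8
```

```bash
python3 - <<'E'
from h import *
w=snap('wrist','w3.png')
print(arm.state()['force'])
E
```

```text
[-1.2695971   0.27460995 -1.70674285]
```

View pics/w3.png

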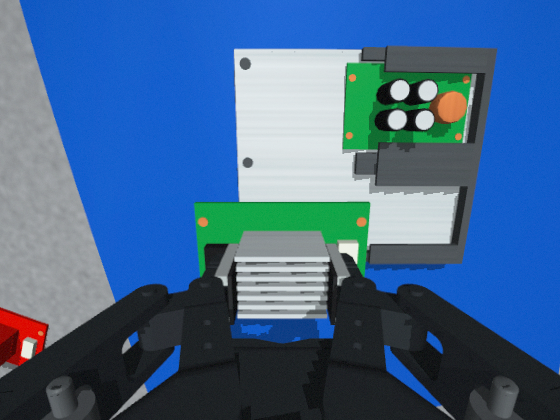

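Board held level and clear (green edge at row 203). The drive cannot tilt the tool, so I'll tilt the board by pivoting it in the grip. I'll press its inner long edge on the holder's outer rail top.

drive_tool --increments "0.03 0.016 -0.013 0 0; 0.03 0.016 -0.013 0 0; 0.03 0.016 -0.013 0 0; 0.03 0.016 -0.013 0 0; 0.03 0.016 -0.0135 0 0; 0.03 0.016 -0.0135 0 0; 0.03 0 -0.0025 0 0; 0.03 0 0 -0.03 0; 0.03 0 0 -0.02 0; 0.03 0 0 -0.01 0; 0.03 0 0 0 0" --squeeze 30

```text
t: 6.05
eef_pos: [0.5904, -0.2954, 0.0351]
tcp_rot: [0.758, 0.653, -0.001, -0.002]
force: [-0.2, 0.6, -0.9]
finger_gap: 0.0391
grip_force: 40.8
```

```bash
cat >> h.py <<'E'
def greenrow(w):
    p=np.asarray(w['pixels']).astype(int);b,g,r=p[...,0],p[...,1],p[...,2]
    m=(g>r+40)&(g>b+25);o=[]
    for c in range(200,370,20):
        rr=np.flatnonzero(m[:,c]); rr=rr[rr>150] if len(rr) else rr
        o.append(int(rr[0]) if len(rr) else -1)
    return o
def tilt(w,st,pz=.016,pv=.0235,hy=(.03,.0165)):
    # tool x axis dir; board edge at board-y side +; find theta matching row at col ~ centre
    x,y,_,_=st['tcp_rot'];a=2*np.arctan2(y,x);T=np.array([np.cos(a),np.sin(a),0]);Z=np.array([0,0,1.])
    P=np.array(st['eef_pos'])+Z*pz
    out={}
    for th in range(-5,50,5):
        t=np.radians(th);d=T*np.cos(t)+Z*np.sin(t);n=-T*np.sin(t)+Z*np.cos(t)
        out[th]=proj(w,P-n*(pv-.003)+d*.03)[0].round(1).tolist()
    return out
E
python3 - <<'E'
from h import *
w=load('w3');print(greenrow(w))
print(tilt(w,dict(tcp_rot=[.758,.652,0,0],eef_pos=[.4952,-.2148,.0972])))
st=arm.state();x,y=st['tcp_rot'][:2];print(st['eef_pos'],st['force'])
h=np.array([.557,-.185]);R=np.array([[.9888,.1494],[-.1494,.9888]]);print('holder xy',R.T@(st['eef_pos'][:2]-h))
E
```

```text
[202, 202, 202, 202, 202, 202, 202, 202, 202]
{-5: [283.0, 203.4], 0: [283.0, 201.0], 5: [283.0, 199.1], 10: [283.0, 197.6], 15: [283.1, 196.6], 20: [283.1, 196.2], 25: [283.1, 196.3], 30: [283.1, 197.1], 35: [283.2, 198.6], 40: [283.2, 200.8], 45: [283.2, 203.7]}
[ 0.59037954 -0.29538277  0.03512512] [-0.15622693  0.56068852 -0.87072885]
holder xy [ 0.04949687 -0.10415958]
```

drive_tool --increments "0.03 0 0 -0.003 0; 0.03 0 0 -0.003 0; 0.03 0 0 -0.002 0; 0.03 0 0 -0.002 0; 0.03 0 0 -0.002 0; 0.03 0 0 -0.002 0; 0.03 0 0 -0.002 0; 0.03 0 0 0 0" --squeeze 30

```text
t: 6.85
eef_pos: [0.5918, -0.2988, 0.0229]
tcp_rot: [0.758, 0.652, -0.001, 0.001]
force: [-7.6, -7.7, 18.5]
finger_gap: 0.0394
grip_force: 45.2
```

```bash
cat >> h.py <<'E'
def width(w):
    p=np.asarray(w['pixels']).astype(int);b,g,r=p[...,0],p[...,1],p[...,2]
    m=((g>r+40)&(g>b+25)).astype(np.uint8)
    m[:150]=0
    n,l,s,_=cv2.connectedComponentsWithStats(m);i=1+s[1:,4].argmax();mm=l==i
    o=[]
    for rr in range(s[i,1],s[i,1]+40,4):
        c=np.flatnonzero(mm[rr]); o.append((rr,int(c[0]),int(c[-1])))
    return s[i].tolist(),o
def corners(w,st,pz=.016,pv=.0235):
    x,y,_,_=st['tcp_rot'];a=2*np.arctan2(y,x);T=np.array([np.cos(a),np.sin(a),0]);Z=np.array([0,0,1.]);Y=np.array([-T[1],T[0],0])
    P=np.array(st['eef_pos'])+Z*pz
    for th in range(0,46,5):
        t=np.radians(th);d=T*np.cos(t)+Z*np.sin(t);n=-T*np.sin(t)+Z*np.cos(t);e=P-n*(pv-.003)+d*.03
        q=proj(w,[e+.045*Y,e-.045*Y]);print(th,q.round(1).tolist(),'w',round(abs(q[0,0]-q[1,0]),1))
E
python3 - <<'E'
from h import *
print(width(load('w3')))
w=snap('wrist','w4.png');print(width(w));corners(w,arm.state())
E
```

```text
([194, 202, 177, 76, 6427], [(202, 196, 369), (206, 195, 369), (210, 195, 369), (214, 195, 369), (218, 196, 368), (222, 196, 368), (226, 196, 368), (230, 197, 368), (234, 197, 367), (238, 197, 367)])
([190, 199, 183, 78, 6801], [(199, 197, 371), (203, 191, 372), (207, 191, 371), (211, 192, 371), (215, 192, 370), (219, 193, 370), (223, 194, 369), (227, 194, 369), (231, 195, 368), (235, 195, 368)])
0 [[194.3, 201.1], [371.5, 200.9]] w 177.3
5 [[192.5, 199.1], [373.4, 199.0]] w 180.9
10 [[190.6, 197.7], [375.3, 197.6]] w 184.8
15 [[188.6, 196.7], [377.4, 196.6]] w 188.8
20 [[186.5, 196.3], [379.6, 196.2]] w 193.1
25 [[184.3, 196.5], [381.8, 196.4]] w 197.6
30 [[182.0, 197.3], [384.2, 197.2]] w 202.2
35 [[179.6, 198.8], [386.6, 198.7]] w 207.0
40 [[177.2, 201.0], [389.1, 200.9]] w 211.9
45 [[174.8, 203.9], [391.6, 203.8]] w 216.8
```

drive_tool --increments "0.03 0 0.002 -0.001 0; 0.03 0 0.002 -0.002 0; 0.03 0 0 -0.002 0; 0.03 0 0 -0.002 0; 0.03 0 0 -0.002 0; 0.03 0 0 0 0" --squeeze 20

```text
t: 7.5
eef_pos: [0.5919, -0.2984, 0.0151]
tcp_rot: [0.759, 0.651, -0.001, 0.003]
force: [-9.4, -21.4, 27.8]
finger_gap: 0.0392
grip_force: 56.7
```

```bash
python3 - <<'E'
from h import *
w=snap('wrist','w5.png');print(width(w));corners(w,arm.state())
E
```

```text
([186, 204, 192, 73, 6753], [(204, 210, 375), (208, 186, 377), (212, 187, 376), (216, 188, 375), (220, 188, 374), (224, 189, 374), (228, 190, 373), (232, 191, 372), (236, 192, 371), (240, 193, 370)])
0 [[194.2, 201.1], [371.6, 200.9]] w 177.4
5 [[192.4, 199.2], [373.4, 198.9]] w 181.0
10 [[190.5, 197.7], [375.4, 197.5]] w 184.9
15 [[188.5, 196.8], [377.5, 196.6]] w 189.0
20 [[186.4, 196.4], [379.6, 196.2]] w 193.3
25 [[184.2, 196.7], [381.9, 196.4]] w 197.7
30 [[181.9, 197.5], [384.3, 197.3]] w 202.4
35 [[179.6, 199.0], [386.7, 198.8]] w 207.2
40 [[177.2, 201.2], [389.2, 201.0]] w 212.0
45 [[174.8, 204.2], [391.7, 203.9]] w 217.0
```

drive_tool --increments "0.03 0 0 0.02 0; 0.03 0 0 0.03 0; 0.03 0 0 0.02 0; 0.03 0 0 0 0" --squeeze 30

```text
t: 7.95
eef_pos: [0.5935, -0.2929, 0.0854]
tcp_rot: [0.758, 0.652, 0.001, 0.002]
force: [1.1, -0.2, -1.9]
finger_gap: 0.0394
grip_force: 52.0
```

```bash
python3 - <<'E'
from h import *
w=snap('wrist','w6.png');print(width(w)); st=arm.state();print(st['eef_pos'],st['force'])
p=np.asarray(w['pixels'])
E
```

```text
([186, 204, 192, 73, 6713], [(204, 250, 375), (208, 186, 377), (212, 187, 376), (216, 188, 375), (220, 189, 374), (224, 189, 374), (228, 190, 373), (232, 191, 372), (236, 192, 371), (240, 193, 370)])
[ 0.59258751 -0.29265761  0.08359084] [-0.61088721 -0.0026233  -2.01831242]
```

View pics/w6.png

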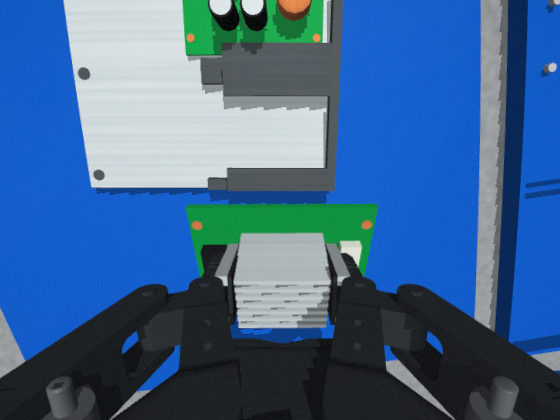

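The sink and board in px: green edge row 206, sink side-face from row 234 to about 278, last fin about 327. The board has tilted the right way (its -y side down). I'll fit the pose numerically.

```bash
cat >> h.py <<'E'
from scipy.optimize import least_squares
def feats(w):
    p=np.asarray(w['pixels']).astype(float)
    q=np.median(p[:,262:304],axis=1); b,g,r=q.T
    m=(g>r+40)&(g>b+25)
    rows=np.flatnonzero(m[150:])+150
    e=rows[0]
    run=rows[np.r_[True,np.diff(rows)==1].cumprod().astype(bool)]
    sb=run[-1]+1
    v=q.mean(1)
    br=np.flatnonzero((v[sb:350]>195))+sb
    return dict(edge=e,sb=sb,fin0=br[0] if len(br) else -1,fin1=br[-1]+1 if len(br) else -1,v=v[sb:345].astype(int))
E
python3 - <<'E'
from h import *
for f in('w3','w6'):
    d=feats(load(f));print(f,d['edge'],d['sb'],d['fin0'],d['fin1'],d['v'].tolist())
E
```

```text
w3 202 231 257 318 [131, 141, 142, 141, 138, 142, 145, 144, 144, 145, 146, 146, 145, 145, 145, 145, 145, 146, 145, 143, 143, 144, 145, 145, 143, 158, 205, 219, 219, 219, 200, 87, 106, 144, 143, 160, 206, 219, 219, 219, 197, 101, 136, 144, 143, 163, 207, 219, 219, 211, 164, 110, 143, 144, 143, 176, 219, 219, 219, 199, 149, 143, 143, 143, 162, 200, 219, 219, 219, 187, 144, 143, 143, 154, 196, 219, 219, 219, 189, 152, 143, 143, 143, 196, 218, 219, 218, 156, 85, 70, 70, 69, 69, 70, 70, 70, 70, 70, 71, 70, 70, 70, 70, 70, 70, 70, 70, 69, 70, 70, 67, 34, 33, 32]
w6 204 234 282 327 [176, 176, 176, 176, 176, 176, 175, 172, 174, 177, 180, 181, 180, 179, 180, 180, 181, 182, 182, 183, 182, 182, 181, 180, 180, 180, 181, 181, 181, 181, 181, 182, 180, 180, 179, 179, 178, 179, 180, 180, 181, 181, 180, 179, 178, 179, 182, 191, 197, 196, 185, 160, 177, 178, 182, 190, 197, 196, 180, 161, 177, 178, 184, 193, 196, 196, 187, 177, 179, 180, 189, 196, 196, 188, 179, 178, 179, 189, 196, 196, 183, 176, 178, 179, 191, 196, 195, 183, 177, 178, 182, 193, 195, 170, 98, 71, 72, 70, 71, 70, 70, 70, 70, 70, 70, 70, 70, 62, 34, 33, 33]
```

```bash
cat >> h.py <<'E'
def model(w,pos,a,v):
    d,z,th=v;T=np.array([np.cos(a),np.sin(a),0]);Z=np.array([0,0,1.]);Y=np.array([-T[1],T[0],0])
    yb=T*np.cos(th)+Z*np.sin(th);n=-T*np.sin(th)+Z*np.cos(th);o=np.array(pos)+T*d+Z*z
    P=[o+yb*.03+n*.003,o+yb*.015+n*.003,o+yb*.015+n*.035,o-yb*.015+n*.035,o+yb*.03+n*.003+.045*Y,o+yb*.03+n*.003-.045*Y]
    q=proj(w,P);return np.r_[q[:4,1],abs(q[4,0]-q[5,0])]
def fit(w,pos,a,meas,th0=.2,off=0):
    r=least_squares(lambda v:(model(w,pos,a,v)-meas-off)*[1,1,1,1,1],[0,-.008,th0],x_scale=[.01,.01,.1]);return r.x,r.fun
E
python3 - <<'E'
from h import *
a=2*np.arctan2(.652,.758)
v,f=fit(load('w3'),[.4952,-.2148,.0972],a,np.array([202,231,256,318,174]),0);print(v[:2]*1e3,np.degrees(v[2]),f)
# calib residual with theta=0
r=least_squares(lambda u:model(load('w3'),[.4952,-.2148,.0972],a,[u[0],-.0075,0])-[202,231,256,318,174],[0]);print(r.x,r.fun)
off=r.fun
for w,pos in(('w6',[.5926,-.2927,.0836]),):
  for o in(0,off):
    v,f=fit(load(w),pos,a,np.array([204.5,234,281,327.5,190.5]),.3,o);print(v[:2]*1e3,np.degrees(v[2]),f)
E
```

```text
[-1.64566791 -9.19864943] -0.38372739417285984 [ 1.16286953 -0.23068421 -0.03359766 -0.79587918  0.64037478]
[-0.00076828] [ 0.46564553 -0.60944127  0.36387658  0.17219388  2.99846348]
[ 1.89253966 -2.25639271] 16.05606247845751 [ 2.5632143  -1.07937654 -1.05804256 -0.31689329  0.81224024]
[ 2.79242391 -0.90832086] 16.812375328030807 [ 1.51689051 -0.93358754 -0.56567856  0.0170524   0.36051299]
```

drive_tool --increments "0.03 -0.001 0.0115 0 0; 0.03 -0.001 0.0125 0 0; 0.03 -0.0015 0.0125 0 0; 0.03 -0.0015 0.0125 0 0; 0.03 -0.0015 0.0125 0 0; 0.03 -0.0015 0.009 0 0; 0.03 0 0 -0.015 0; 0.03 0 0 -0.025 0; 0.03 0 0 -0.012 0; 0.03 0 0 0 0; 0.03 0 0 0 0"

```text
t: 9.1
eef_pos: [0.5839, -0.2219, 0.03]
tcp_rot: [0.758, 0.652, -0.0, -0.0]
force: [1.1, 0.2, -0.5]
finger_gap: 0.0396
grip_force: 52.0
```

```bash
cat >> h.py <<'E'
def hxy():
    st=arm.state();h=np.array([.557,-.185]);R=np.array([[.9888,.1494],[-.1494,.9888]]);return (R.T@(st['eef_pos'][:2]-h)*1e3).round(1),(st['eef_pos'][2]*1e3).round(1),np.round(st['force'],1),np.round(st['tcp_rot'],3)
E
python3 -c "
from h import *
print(hxy())"
```

```text
(array([ 32.1, -32.5]), np.float64(30.0), array([ 1.1,  0.2, -0.5]), array([ 0.758,  0.652, -0.   , -0.   ]))
```

drive_tool --increments "0.03 0 0 -0.005 0; 0.03 0 0 -0.004 0; 0.03 0 0 0 0; 0.03 -0.0004 -0.003 0 0; 0.03 -0.0004 -0.003 0 0; 0.03 -0.0004 -0.002 0 0; 0.03 0 0 0 0"

```text
t: 9.8
eef_pos: [0.583, -0.2301, 0.0215]
tcp_rot: [0.758, 0.652, 0.0, 0.0]
force: [1.2, 2.5, 5.4]
finger_gap: 0.0393
grip_force: 53.2
```

```bash
python3 -c "
from h import *
print(hxy())"
```

```text
(array([ 32.5, -40.7]), np.float64(21.5), array([1.2, 2.5, 5.4]), array([0.758, 0.652, 0.   , 0.   ]))
```

drive_tool --increments "0.03 0 -0.001 0.001 0; 0.03 0 -0.001 0.0015 0; 0.03 -0.0005 -0.001 0.0015 0; 0.03 0 -0.001 0.0015 0; 0.03 0 -0.001 0.0015 0; 0.03 -0.0005 -0.001 0.0015 0; 0.03 0 0 0 0"

```text
t: 10.5
eef_pos: [0.5807, -0.2358, 0.0282]
tcp_rot: [0.758, 0.652, -0.0, -0.001]
force: [5.4, -1.7, -20.9]
finger_gap: 0.0394
grip_force: 41.3
```

```bash
cat >> h.py <<'E'
OFF=np.array([.47,-.61,.36,.17,3.0])
def est(name):
    w=snap('wrist',name);d=feats(w);st=arm.state();x,y=st['tcp_rot'][:2];a=2*np.arctan2(y,x)
    wd=width(w)[1];W=np.median([c-b for _,b,c in wd[1:3]])
    v=np.array(d['v']);g=np.abs(np.diff(v[:80])).copy()
    print('raw',d['edge'],d['sb'],W,v.tolist());return w,st,a
E
python3 -c "
from h import *
print(hxy());est('w7.png')"
```

```text
(array([ 31. , -46.7]), np.float64(28.2), array([  5.4,  -1.7, -20.9]), array([ 0.758,  0.652, -0.   , -0.001]))
raw 201 229 194.0 [182, 182, 182, 182, 182, 182, 183, 182, 180, 177, 181, 183, 186, 188, 187, 186, 186, 186, 186, 187, 187, 188, 189, 190, 188, 188, 187, 187, 187, 187, 187, 187, 187, 187, 187, 187, 188, 188, 187, 186, 186, 185, 185, 185, 186, 186, 187, 187, 187, 187, 185, 184, 185, 186, 182, 172, 172, 156, 147, 183, 184, 179, 171, 167, 167, 183, 185, 180, 172, 171, 176, 183, 185, 179, 172, 164, 170, 183, 184, 177, 171, 171, 177, 185, 179, 173, 165, 175, 184, 181, 174, 171, 113, 66, 68, 67, 68, 68, 69, 69, 68, 68, 68, 68, 68, 67, 67, 67, 67, 66, 66, 66, 59, 33, 32, 31]
```

```bash
cat >> h.py <<'E'
def rep(name,m,pos,a=2*np.arctan2(.652,.758)):
    v,f=fit(load(name),pos,a,np.array(m,float),.4,OFF);print((v[:2]*1e3).round(1),np.degrees(v[2]).round(1),f.round(1))
E
python3 -c "
from h import *
rep('w7',[201,229,283,321.2,194.5],arm.state()['eef_pos'])"
```

```text
[ 6.7 -3.6] 24.2 [ 2.  -0.8 -1.1 -0.1  0.6]
```

drive_tool --increments "0.03 0 -0.001 0.0015 0; 0.03 -0.0005 -0.001 0.0015 0; 0.03 0 -0.001 0.0015 0; 0.03 0 -0.001 0.0015 0; 0.03 -0.0005 -0.001 0.0015 0; 0.03 0 0 0 0"

```text
t: 11.15
eef_pos: [0.579, -0.2404, 0.0358]
tcp_rot: [0.758, 0.652, -0.001, -0.001]
force: [-1.3, 1.7, -25.1]
finger_gap: 0.0393
grip_force: 36.5
```

```bash
python3 -c "
from h import *
print(hxy());est('w8.png')"
```

```text
(array([ 30. , -51.5]), np.float64(35.8), array([ -1.3,   1.7, -25.1]), array([ 0.758,  0.652, -0.001, -0.001]))
raw 198 223 200.0 [201, 201, 201, 201, 201, 201, 201, 201, 202, 201, 197, 196, 199, 201, 204, 207, 207, 206, 205, 205, 205, 206, 206, 207, 208, 208, 209, 209, 208, 208, 207, 207, 206, 206, 206, 207, 207, 207, 207, 207, 207, 207, 208, 207, 207, 205, 205, 205, 204, 204, 204, 205, 205, 206, 206, 207, 207, 206, 205, 204, 204, 205, 187, 146, 157, 194, 194, 165, 144, 167, 194, 166, 141, 169, 194, 164, 140, 168, 191, 162, 169, 197, 177, 149, 182, 189, 159, 113, 68, 68, 67, 68, 68, 79, 94, 100, 99, 94, 91, 91, 74, 69, 69, 69, 68, 68, 69, 68, 67, 68, 68, 68, 67, 67, 67, 67, 66, 66, 58, 32, 32, 31]
```

```bash
python3 -c "
from h import *
rep('w8',[198,223,285,310,200.5],arm.state()['eef_pos'])"
```

```text
[12.1 -4.8] 35.1 [ 2.4 -1.  -1.6  0.4  0.6]
```

drive_tool --increments "0.03 0 0 -0.002 0; 0.03 0 0 -0.002 0; 0.03 0.0005 0.003 -0.001 0; 0.03 0.0005 0.004 0 0; 0.03 0.0005 0.004 0 0; 0.03 0 0.002 0 0; 0.03 0 0 0 0; 0.03 0 0 0.01 0; 0.03 0 0 0.03 0; 0.03 0 0 0.03 0; 0.03 0 0 0 0; 0.03 0 0 0 0" --squeeze 60

```text
t: 12.4
eef_pos: [0.5825, -0.2275, 0.1031]
tcp_rot: [0.758, 0.653, 0.0, 0.001]
force: [-0.5, 0.7, -1.6]
finger_gap: 0.0385
grip_force: 67.9
```

```bash
python3 -c "
from h import *
print(hxy(),arm.state()['qpos'].round(2));est('w9.png')"
```

```text
(array([ 31.5, -38.2]), np.float64(103.1), array([-0.5,  0.7, -1.6]), array([0.758, 0.653, 0.   , 0.001])) [ 0.52  0.5  -0.33  1.81  0.21  0.86 -0.06]
raw 198 223 200.0 [211, 211, 211, 211, 211, 211, 211, 211, 211, 210, 206, 206, 209, 211, 214, 216, 216, 215, 214, 215, 214, 215, 216, 216, 216, 217, 217, 218, 217, 217, 216, 216, 215, 215, 215, 216, 216, 216, 216, 216, 216, 216, 216, 216, 215, 214, 214, 214, 214, 214, 214, 214, 214, 216, 216, 216, 215, 214, 214, 214, 214, 209, 186, 153, 173, 213, 199, 164, 147, 170, 202, 172, 160, 194, 201, 171, 165, 199, 201, 171, 156, 194, 186, 159, 193, 198, 168, 126, 82, 71, 71, 71, 71, 71, 71, 71, 71, 71, 72, 72, 71, 71, 71, 71, 71, 70, 71, 71, 71, 71, 71, 70, 71, 71, 71, 71, 70, 72, 69, 36, 34, 34]
```

```bash
sed -i 's/P=\[o+yb\*.03+n\*.003,o/P=[o+yb*.03,o/' h.py; python3 -c "
from h import *
import h
P3=[.4952,-.2148,.0972];a=2*np.arctan2(.652,.758)
m3=np.array([202,231,256,318,174.])
r=least_squares(lambda u:model(load('w3'),P3,a,[u[0],-.0075,0])-m3,[0]);print(r.x,r.fun.round(1))
h.OFF=r.fun
p=arm.state()['eef_pos']
rep('w3',m3,P3);rep('w6',[204.5,234,281,327.5,190.5],[.5926,-.2927,.0836])
rep('w9',[198,223,285,310,200.5],p)
h.OFF=0*r.fun;rep('w3',m3,P3)
rep('w9',[198,223,285,310,200.5],p)
"
```

```text
[-0.00094489] [-0.6 -0.3  0.8  0.5  2.9]
[-0.9 -7.5] 0.0 [ 0.  0.  0. -0. -0.]
[ 2.3 -1.2] 17.0 [ 0.2 -0.5  0.   0.2 -0.1]
[11.6 -4.4] 36.4 [ 0.3 -0.1 -0.2  0.   0.1]
[-2.  -9.2] -0.7 [ 0.3  0.2  0.1 -0.5  0.3]
[10.8 -6.1] 36.0 [ 0.2 -0.1 -0.2  0.   0.1]
```

drive_tool --increments "0.03 -0.001 -0.008 0 0; 0.03 -0.002 -0.012 0 0; 0.03 -0.002 -0.012 -0.01 0; 0.03 0 0 -0.02 0; 0.03 0 0 -0.02 0; 0.03 0 0 -0.01 0; 0.03 0 0 0 0; 0.03 0 0.001 -0.002 0; 0.03 0 0.001 -0.002 0; 0.03 0 0.001 -0.002 0; 0.03 0 0.001 -0.002 0; 0.03 0 0 0 0" --squeeze 30

```text
t: 13.65
eef_pos: [0.5791, -0.2587, 0.0373]
tcp_rot: [0.758, 0.652, 0.0, 0.003]
force: [-2.3, -7.9, 24.6]
finger_gap: 0.0388
grip_force: 72.6
```

```bash
python3 -c "
from h import *
print(hxy());est('w10.png')"
```

```text
(array([ 32.9, -69.5]), np.float64(37.3), array([-2.3, -7.9, 24.6]), array([0.758, 0.652, 0.   , 0.003]))
raw 199 225 197.0 [169, 195, 195, 195, 195, 195, 195, 195, 195, 194, 190, 192, 194, 196, 199, 201, 200, 199, 198, 199, 200, 199, 200, 201, 202, 203, 203, 202, 201, 201, 200, 200, 200, 200, 200, 201, 200, 201, 201, 201, 202, 201, 201, 200, 199, 199, 198, 198, 198, 199, 199, 199, 200, 201, 201, 200, 198, 198, 198, 195, 178, 156, 146, 157, 197, 184, 156, 165, 190, 194, 175, 156, 173, 197, 189, 168, 160, 183, 193, 173, 156, 179, 198, 176, 156, 158, 180, 173, 144, 103, 66, 67, 67, 68, 75, 77, 78, 77, 70, 68, 69, 69, 68, 67, 69, 68, 69, 68, 68, 67, 67, 67, 67, 67, 67, 66, 58, 32, 32, 32]
```

```bash
sed -i 's/^OFF=.*/OFF=np.array([-.6,-.3,.8,.5,2.9])/' h.py; python3 -c "
from h import *
rep('w10',[199,225.2,285,313.8,197.5],arm.state()['eef_pos'])"
```

```text
[ 9.5 -5.7] 32.5 [ 0.6 -0.1 -0.4 -0.   0.2]
```

drive_tool --increments "0.03 0 0.001 -0.002 0; 0.03 0 0.0005 -0.001 0; 0.03 0 0 0 0; 0.03 0 0 0.02 0; 0.03 0 0 0.04 0; 0.03 0 0 0.05 0; 0.03 0 0 0.05 0; 0.03 0 0 0.03 0; 0.03 0 0 0.0 0; 0.03 0 0 0.0 0" --squeeze 60

```text
t: 14.7
eef_pos: [0.5772, -0.2543, 0.2219]
tcp_rot: [0.758, 0.653, 0.0, 0.001]
force: [-0.0, -0.2, -1.7]
finger_gap: 0.0387
grip_force: 70.6
```

```bash
python3 -c "
from h import *
print(hxy(),arm.state()['eef_pos']);est('w11.png')"
```

```text
(array([ 30.4, -65.5]), np.float64(221.9), array([-0. , -0.2, -1.7]), array([0.758, 0.653, 0.   , 0.001])) [ 0.57724438 -0.25426904  0.22191045]
raw 201 227 195.0 [184, 212, 212, 212, 212, 212, 212, 212, 211, 208, 205, 209, 212, 214, 216, 216, 216, 215, 215, 215, 215, 216, 217, 217, 218, 218, 218, 217, 216, 216, 216, 216, 216, 217, 217, 216, 216, 217, 217, 217, 217, 216, 216, 215, 215, 214, 215, 214, 214, 215, 216, 216, 217, 215, 215, 214, 215, 214, 203, 179, 174, 183, 212, 211, 196, 179, 164, 175, 214, 201, 178, 176, 191, 214, 198, 179, 187, 205, 214, 196, 178, 194, 211, 205, 186, 182, 203, 214, 192, 178, 126, 75, 74, 76, 66, 47, 39, 34, 35, 34, 33, 34, 32, 29, 27, 27, 26, 25, 26, 26, 27, 26, 26, 27, 33, 35, 36, 36]
```

```bash
python3 -c "
from h import *
st=arm.state();p=st['eef_pos'];rep('w11',[201,227.2,285.3,317,195.5],p)
v,f=fit(load('w11'),p,2*np.arctan2(.653,.758),np.array([201,227.2,285.3,317,195.5]),.5,OFF)
psi=.2245;T=np.array([np.cos(psi),np.sin(psi),0]);L=np.array([.5502,.211,.1]);f=L+.1*(-.5*T+[0,0,.866])
t=f-T*v[0]-[0,0,v[1]];x,y=st['tcp_rot'][:2];a=2*np.arctan2(y,x)
print('focus',f,'tcp',t,'delta',t-p,'turn',np.degrees(psi-a))
print(st['qpos'].round(2),width(load('w11'))[1][:3])
"
```

```text
[ 7.6 -4.5] 30.1 [ 0.3  0.2 -0.3 -0.1  0.2]
focus [0.50145472 0.19986905 0.1866    ] tcp [0.49404251 0.19817648 0.19108538] delta [-0.08269132  0.45230986 -0.02962497] turn -68.61088463116955
[ 0.58  0.39 -0.35  1.7   0.15  1.08  0.04] [(201, 185, 379), (205, 184, 380), (209, 185, 379)]
```

drive_tool --increments "0.03 -0.0046 0.025 0.005 -3.8; 0.03 -0.0046 0.025 0.005 -3.8; 0.03 -0.0046 0.025 0 -3.8; 0.03 -0.0046 0.025 0 -3.8; 0.03 -0.0046 0.025 0 -3.8; 0.03 -0.0046 0.025 0 -3.8; 0.03 -0.0046 0.025 0 -3.8; 0.03 -0.0046 0.025 0 -3.8; 0.03 -0.0046 0.025 0 -3.8"

```text
t: 15.65
eef_pos: [0.5347, -0.0282, 0.2296]
tcp_rot: [0.917, 0.4, -0.001, -0.001]
force: [-0.2, 0.8, -0.5]
finger_gap: 0.0387
grip_force: 70.5
```

drive_tool --increments "0.03 -0.0046 0.025 0 -3.8; 0.03 -0.0046 0.025 0 -3.8; 0.03 -0.0046 0.025 0 -3.8; 0.03 -0.0046 0.025 0 -3.8; 0.03 -0.0046 0.025 0 -3.8; 0.03 -0.0046 0.025 0 -3.8; 0.03 -0.0046 0.025 0 -3.8; 0.03 -0.0046 0.025 0 -3.8; 0.03 -0.0046 0.025 0 -3.8; 0.03 0 0 0 0; 0.03 0 0 0 0"

```text
t: 16.75
eef_pos: [0.4937, 0.1958, 0.2299]
tcp_rot: [0.993, 0.115, -0.001, 0.0]
force: [-0.3, -0.5, -1.4]
finger_gap: 0.0391
grip_force: 70.4
```

```bash
python3 -c "
from h import *
st=arm.state();x,y=st['tcp_rot'][:2];print(np.array([.494,.1982,.1911])-st['eef_pos'],12.863-np.degrees(2*np.arctan2(y,x)),st['tcp_rot'],st['force'])
est('w12.png')"
```

```text
[ 0.00032415  0.00239395 -0.03878783] -0.3203827085141455 [ 9.93388882e-01  1.14793035e-01 -1.02086692e-03  2.16682397e-04] [-0.31490548 -0.47838621 -1.41793809]
raw 201 228 195.0 [216, 216, 216, 216, 216, 216, 216, 215, 215, 209, 213, 215, 217, 219, 220, 219, 218, 218, 219, 219, 219, 220, 220, 221, 222, 222, 220, 220, 220, 219, 219, 219, 220, 220, 220, 220, 220, 220, 221, 220, 220, 219, 219, 218, 218, 218, 218, 218, 218, 219, 219, 220, 219, 218, 217, 217, 217, 209, 199, 176, 164, 139, 144, 160, 176, 169, 150, 140, 153, 171, 171, 154, 140, 154, 172, 171, 153, 140, 160, 176, 164, 145, 146, 166, 171, 152, 140, 160, 173, 190, 198, 201, 199, 198, 200, 200, 199, 199, 199, 199, 198, 199, 200, 199, 198, 198, 200, 200, 199, 199, 198, 196, 192, 158, 30, 28, 27]
```

drive_tool --increments "0.03 0 0.0024 -0.008 -0.3; 0.03 0 0 -0.012 0; 0.03 0 0 -0.01 0; 0.03 0 0 -0.0065 0; 0.03 0 0 -0.0025 0; 0.03 0 0 0 0; 0.03 0 0 0 0; 0.03 0 0 0 0"

```text
t: 17.6
eef_pos: [0.4946, 0.1983, 0.1925]
tcp_rot: [0.994, 0.111, 0.0, -0.0]
force: [0.3, -0.4, -1.3]
finger_gap: 0.0391
grip_force: 70.4
```

```bash
python3 -c "
from h import *
st=arm.state();x,y=st['tcp_rot'][:2];print(np.array([.494,.1982,.1911])-st['eef_pos'],12.863-np.degrees(2*np.arctan2(y,x)),st['qd'].round(3))
w=load('w12');psi=.2245;T=np.array([np.cos(psi),np.sin(psi),0]);Y=np.array([-T[1],T[0],0]);o=np.array([.5502,.211,0])
print('lens px',proj(w,o+[0,0,.1]),'foot +x corners',proj(w,[o+T*.075+Y*.045+[0,0,.012],o+T*.075-Y*.045+[0,0,.012],o-T*.035+Y*.045+[0,0,.012]]))
p=np.asarray(w['pixels']).astype(int);dark=(p.max(2)<95).astype(np.uint8);dark[195:]=0
n,l,s,c=cv2.connectedComponentsWithStats(dark)
print([q.tolist() for q in s[1:] if q[4]>300])
g=p.min(2);br=((g>110)&(p.max(2)-g<40)).astype(np.uint8);br[195:]=0
n,l,s,c=cv2.connectedComponentsWithStats(br);print([(q.tolist(),cc.round().tolist()) for q,cc in zip(s[1:],c[1:]) if q[4]>100])
"
```

```text
[-5.57666288e-04 -9.83520659e-05 -1.44178244e-03] 0.09066751597785938 [ 0.001 -0.001 -0.001  0.002  0.001 -0.001 -0.   ]
lens px [[280.09630225 134.46612351]] foot +x corners [[240.28108957  62.82881319]
 [321.27721626  63.28342521]
 [242.92046639 161.9425316 ]]
[[38, 27, 25, 25, 314], [248, 80, 71, 83, 3095], [461, 105, 38, 33, 997]]
[([0, 0, 90, 195, 12095], [43.0, 104.0]), ([543, 0, 17, 18, 192], [553.0, 7.0]), ([239, 67, 11, 56, 380], [244.0, 100.0]), ([312, 88, 10, 34, 318], [317.0, 104.0]), ([448, 105, 26, 33, 433], [457.0, 121.0]), ([256, 113, 48, 43, 1084], [279.0, 134.0]), ([515, 118, 45, 77, 582], [536.0, 165.0]), ([269, 127, 22, 19, 349], [280.0, 136.0]), ([446, 174, 13, 21, 107], [452.0, 184.0]), ([66, 176, 12, 19, 134], [73.0, 186.0])]
```

The wrist view puts the lens ring at px (280,134.5), and my estimate predicted (280.1,134.5). The board is still and in place, so I'm handing in.

```bash
python3 -c "
from workcell import arm
print(arm.job_done())"
```

```text
the job is handed in; nothing more can be done
None
```

I handed the job in at about 17.7 s with the gripper holding the heat-sink board still in front of the inspection camera. By my own estimate the underside is square to the lens within about 1° and centred within a few mm at 100 mm; the program returned no verdict.

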